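# Align a flat-edged printing block in its jig and clamp it

### The job

The round printing block lies face down and loose in its jig. Gently push the stud on its back with a fingertip to turn the block until its flat edge lies flush against the steel alignment bar, press it home there for a moment with about 5 N, and only then slide the clamp jaw up snug against the block's round back, so that the block stays lightly held between bar and jaw when you let go. Never press the block on the bar with more than 12 N, and leave the other things where they are.

Things in the scene. Friction and masses are not known exactly. Their poses are not given: they have to be found in the camera images.
- jig: Dark wooden bed board 240 x 300 mm, top 20 mm over the table; origin on the table, board x from -150 to +90 mm; +x points from jaw to bar, z up. Between two slippery guide strips (inner faces at y = +-61 mm, 12 mm high, x -65 to +65 mm) the block lies loose. Home: block centre at x = +20 mm; with a round edge to the bar it stops at +10. The bed is waxed, slippery.
- bar: The alignment bar: rigid fixed steel strip, 14 (x) x 150 (y) x 13 mm high, lying on the bed across the channel's end; axes as the jig's; origin at the middle of the lower edge of its working face, which looks to jig -x and lies at jig x = +70 mm. Slippery.
- block: Loose wooden disc, 120 mm in diameter, 18 mm thick (5 mm higher than bar, strips and jaw plate), about 0.3 kg, with one flat edge 66 mm long, 50 mm from the axis, and a stud on top near the rim opposite the flat. Origin on its axis at the underside; +x points to the flat, -x to the stud. Starts turned 55 to 180 degrees either way; aligned when its +x is jig +x.
- block_center (a point): Point on the disc's axis half-way up the block (9 mm above the bed).
- flat_mid (a point): Middle of the block's flat edge, half-way up; 50 mm from the axis on block +x.
- stud (a point): Middle of the upright stud: a round brass sleeve 14 mm in diameter that spins freely on its pin, so it rolls along one finger's flat face (but not in the seam between two closed fingers, where the block may stick askew); 20 mm proud of the block's top (from 38 to 58 mm over the table); this point is 46 mm from the axis on block -x and 48 mm over the table.
- jaw (a joint): Travel in m of the steel clamp jaw along jig +x, 0 (open) to 0.036. Its 90 mm wide, 12 mm high face lies at jig x = -66 mm + travel and looks to the bar; with the block home it meets the block's round back at 0.026. It slides against about 4 N of friction and stays where left, keeping up to 4 N of squeeze.
- jaw_tab (a point): Centre of the jaw's upright push tab: a plate 10 mm (jig x) x 44 mm (y) x 42 mm high, from 21 to 63 mm over the table, at the jaw's rear, 62 mm behind the jaw face (on jig -x). Free room behind and in front of it.
- ink_tin: Bystander: round metal tin 50 mm wide, 34 mm high, on the bed outside the guide strip at jig y about +115 mm; origin under its centre.
- seal: Bystander: square stone seal 34 mm wide, 44 mm high, on the bed outside the guide strip at jig y about -115 mm; origin under its centre.
- brush: Bystander: upright round brush 92 mm wide, 150 mm high, on the table at the right; origin under its centre.
- brayer: Bystander: rubber ink roller lying on the table to the left, 40 mm high; origin under the roller's middle.
- jar: Bystander: amber jar 64 mm wide, 85 mm high, on the table to the left; origin under its centre.
- spare: Bystander: plain round wooden disc 90 mm wide, 16 mm high, on the table to the right; origin under its centre.
Things that resemble listed ones, but are neither listed nor needed, are in the scene too. What is meant by the block is not blue or orange, and is the larger of those in its own colour.

How it is judged:
On the way, in this order (a step that is already met when the one before it is completed fails the run):
1. the flat lies against the bar (within 2.5 mm and 2 degrees), pressed on with more than 2.5 N, the jaw still clear of the block (x of flat_mid in the frame of jig above 0.0675 m and angle between the x axis of block and the x axis of jig, either way round below 0.035 rad and contact force between block and bar above 2.5 N and value of joint jaw below 0.021 m), for 0.25 s.
2. the jaw has been slid up snug to the block's round back, the flat held against the bar with more than 1.5 N (value of joint jaw above 0.0242 m and x of flat_mid in the frame of jig above 0.068 m and angle between the x axis of block and the x axis of jig, either way round below 0.035 rad and contact force between block and bar above 1.5 N), for 0.2 s.
At the end, for the whole second after the job is handed in: The block lies flat and still in the jig with its flat edge against the alignment bar (gap under 2 mm, within 2 degrees), the clamp jaw is up against its round back (jaw travel over 24.2 mm), and the jaw holds the block on the bar with more than 1.5 N (all of step 2 and angle between block's own z axis and vertical below 0.05 rad and linear speed of block below 0.01 m/s); the robot touches nothing.
It fails at once if block pressed on the bar with more than 12 N (contact force between block and bar above 12 N).
It fails at once if fingers press on the block with more than 20 N (contact force between the fingers and block above 20 N).
It fails at once if another thing (tin, seal, brush, roller, jar or spare disc) shifted by more than 15 mm (distance of any of ink_tin, seal, brush, brayer, jar, spare from where it was at the start of the episode above 0.015 m).
It also fails if it takes over 72 s, if anything falls off the work surface, if the arm or the gripper's body presses on something with over 40 N, if the wrist force passes 120 N, or if a joint passes its speed limit or range.

### The arm

A 6-joint arm with a two-finger parallel gripper is mounted at the origin on the work surface. World frame = base frame: x ahead of the robot, y to its left, z up, the work surface at z = 0. Lengths are in m, angles in rad, forces in N, time in s.
With the tool pointing down it reaches from about 0.325 to 1 m from the base axis. Payload 5.1 kg.
Tool frame: the origin (TCP) lies on the centre line of the jaws, within the pads' length; the fingertips stand 25 mm ahead of it and the grasp point (between the pads) lies 6 mm ahead of it (env.tcp_to_tips is the distance from the TCP to the fingertips, in m); z points along the fingers, x is the direction in which the jaws open and shut, and the axes are right-handed (so a half turn about z gives the same grasp; the last joint's range is limited). The gripper opens to 85 mm and grips with 20 to 120 N. Pads are 22 mm wide; open, the fingers measure 114 mm over their backs; the gripper's body (76 mm by 85 mm) begins 54 mm behind the grasp point. The pads swing forward as they close: fully open they stand 13 mm farther back than shut.
Start: joints at [1.171, 0.124, 1.65, -0, 1.367, -0.083], TCP at [0.203, 0.618, 0.256] pointing down, gripper open.
Joint ranges: [-2.61, 2.61], [-1.02, 2.33], [0.03, 2.71], [-1.35, 4.49], [0.32, 2.68], [-2.91, 2.91]. Speed limits (rad/s): [2.57, 2.57, 3.14, 3.14, 3.14, 3.14].

### API

Orientations are given as a unit quaternion [x, y, z, w].
In Python, from workcell import env, jaws, ik, optics, order, models gives the robot as it stands. The module is installed in compiled form; this text tells all that it offers. Calls block until the motion is done:
- env.move_ptp(position, orientation): joint-space move of the TCP to a pose.
- env.line_to(position, max_speed=0.15, orientation=None, force_limit=None): straight line of the TCP; orientation=None keeps the orientation; max_speed is the mean speed in m/s. With force_limit (N) it stops when the force on the tool has changed by that much, and returns True; else False.
- env.movej(angles): joint-space move.
- jaws.let_go() and jaws.gripper_close(): open the fingers fully, or close them until they stop; the grip force is fixed at half the most.
- env.hold(seconds).
- ik(position, orientation): joint angles nearest the present ones, or None.
- env.read_state(): the state.
- optics.camera(name): name is "scene" or "top"; returns the picture (420x560x3 uint8, red, green, blue); there is no depth.
- optics.camera_params(name): a dict with "fx", "fy", "cx", "cy" (pixels), "cam_to_world" (4x4, takes a point from camera to world coordinates). Camera axes: x right, y down, z forward; pixel columns grow to the right and rows downward; lengths in m; the calibration is good to about 2 mm. A picture is of the moment at which its call begins. camera_params takes no time and is no camera call.
A pose or a line that the arm cannot do raises env.MotionError and nothing moves.
- order.close_job(): hands the job in, once; it reports no verdict.
Trained networks look in the newest picture that a camera, given by its name, has taken for a name from the list of things; names that differ only in an ending like _2 or _b are one class to them, and where a whole thing is asked for, a point or a joint stands for the part that bears it (a point fixed in the world has none). Each returns a list of dicts, best first, with "confidence" (0 to 1); they miss things now and then, are a little off and sometimes report something else, mostly with a low value. They report only what shows in the picture. A call takes as long as a camera call. They do not tell look-alikes from the thing itself.
- models.boxes_of(camera, label): "position" ([column, row] in pixels, amid what is visible of it).
- models.tip_of(camera, label): "position" ([column, row] in pixels: a listed point, or the origin of a listed thing).
The state is a dict: "time": time; "joint_pos": joint angles; "qd": joint speeds; "effort": joint torques, N m; "tool_pos": TCP position; "tool_rot": TCP orientation; "force": force on the tool from outside, world axes, zero at the start; "torque": the same for the moment, N m; "grip_width": opening from 0.0 (shut) to 1.0 (fully open).
Only numpy, scipy, OpenCV 4.12 (cv2) and the standard library are available. Lean on these libraries where they do the work, as an engineer would, in place of code of your own. Each camera call takes 0.05 s, during which the arm holds its last target.

## Working session

There is one attempt and no reset: what is moved stays moved. The work goes in short steps, each a Python script; the robot and the scene stay as the last script left them, time stands still between calls to the robot, and variables do not carry over. Pictures are saved under pics/ and viewed, and the job is handed in when it is done.

```bash
mkdir -p pics; ls; cat > h.py <<'E'
import numpy as np, cv2
from workcell import env, jaws, ik, optics, order, models
def shot(cam,name,crop=None,s=1):
    im=optics.camera(cam)
    b=im[:,:,::-1]
    if crop: c0,r0,c1,r1=crop; b=b[r0:r1,c0:c1]
    b=cv2.resize(b,None,fx=s,fy=s,interpolation=cv2.INTER_CUBIC)
    cv2.imwrite('pics/'+name+'.png',b); return im
def p2w(cam,uv,z):
    p=optics.camera_params(cam);T=np.array(p['cam_to_world'])
    d=T[:3,:3]@np.array([(uv[0]-p['cx'])/p['fx'],(uv[1]-p['cy'])/p['fy'],1.])
    o=T[:3,3]; return o+d*(z-o[2])/d[2]
def w2p(cam,X):
    p=optics.camera_params(cam);T=np.array(p['cam_to_world'])
    c=T[:3,:3].T@(np.array(X)-T[:3,3]); return np.array([p['fx']*c[0]/c[2]+p['cx'],p['fy']*c[1]/c[2]+p['cy']])
E
python3 - <<'E'
from h import *
shot('top','top0',s=1.4);shot('scene','scene0',s=1.4)
for cam in('top','scene'):
  p=optics.camera_params(cam);print(cam,p['fx'],np.round(p['cam_to_world'],3).tolist())
  for l in ['jig','bar','block','block_center','flat_mid','stud','jaw_tab','spare','jaw']:
    try: print(l,[(np.round(d['position']).tolist(),round(d['confidence'],2)) for d in models.tip_of(cam,l)[:4]])
    except Exception as e: print(l,e)
print(env.read_state()); print(env.tcp_to_tips)
E
```

```text
pics
top 416.64120682026675 [[-0.01, -0.997, 0.071, 0.431], [-1.0, 0.01, 0.011, -0.008], [-0.012, -0.071, -0.997, 1.313], [0.0, 0.0, 0.0, 1.0]]
jig [([264.0, 181.0], 0.77)]
bar [([268.0, 157.0], 0.5)]
block [([270.0, 179.0], 0.85), ([249.0, 265.0], 0.72), ([180.0, 218.0], 0.6)]
block_center [([185.0, 215.0], 0.98), ([265.0, 177.0], 0.75), ([349.0, 179.0], 0.65)]
flat_mid [([183.0, 206.0], 0.74), ([340.0, 175.0], 0.68), ([242.0, 281.0], 0.6), ([276.0, 162.0], 0.58)]
stud [([179.0, 226.0], 0.85), ([254.0, 188.0], 0.78), ([361.0, 182.0], 0.65), ([255.0, 250.0], 0.61)]
jaw_tab [([256.0, 218.0], 0.77), ([151.0, 244.0], 0.26)]
spare [([416.0, 197.0], 0.86)]
jaw it knows: bar, block, block_center, brayer, brush, flat_mid, ink_tin, jar, jaw_tab, jig, seal, spare, stud
scene 394.62332950370995 [[-0.481, 0.555, -0.679, 1.237], [0.877, 0.298, -0.377, 0.393], [-0.007, -0.777, -0.63, 0.724], [0.0, 0.0, 0.0, 1.0]]
jig [([290.0, 261.0], 0.85), ([305.0, 239.0], 0.55)]
bar [([274.0, 266.0], 0.89)]
block [([350.0, 206.0], 0.9), ([289.0, 254.0], 0.83), ([408.0, 264.0], 0.73), ([207.0, 224.0], 0.59)]
bl
[... 414 characters left out ...]
ab, jig, seal, spare, stud
{'time': 0.9, 'joint_pos': array([ 1.17142122e+00,  1.23764160e-01,  1.65029610e+00, -4.52168188e-06,
        1.36750179e+00, -8.25714151e-02]), 'qd': array([ 0.00093849,  0.00056199, -0.00114685,  0.00055843, -0.00024551,
        0.00096316]), 'effort': array([ 7.85661541e-04, -4.23591185e+01, -3.65763295e+01, -2.14133121e-05,
        2.66315437e-04,  1.06683618e-05]), 'tool_pos': array([0.20250155, 0.617639  , 0.25634774]), 'tool_rot': array([ 8.09793195e-01,  5.86715417e-01,  1.42372699e-05, -6.03157949e-06]), 'force': array([-0.65440193, -0.66515293, -0.06224188]), 'torque': array([-0.04984735,  0.0423896 , -0.01567941]), 'grip_width': 0.9988062441810677}
0.025
```

View pics/top0.png

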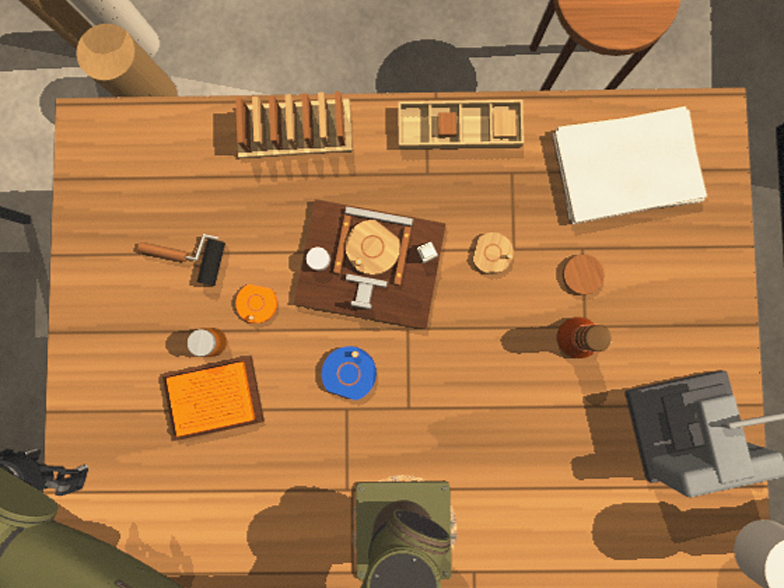

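View pics/scene0.png

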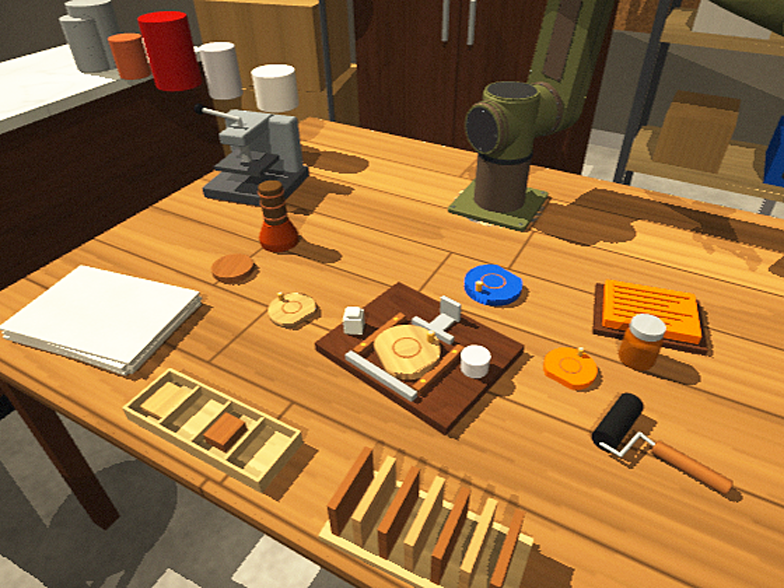

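```bash
python3 - <<'E'
import cv2
b=cv2.imread('pics/top0.png'); b=cv2.resize(b[150:420,220:520],None,fx=2.2,fy=2.2,interpolation=cv2.INTER_CUBIC); cv2.imwrite('pics/top0c.png',b)
b=cv2.imread('pics/scene0.png'); b=cv2.resize(b[230:480,270:640],None,fx=2.1,fy=2.1,interpolation=cv2.INTER_CUBIC); cv2.imwrite('pics/scene0c.png',b)
E
```

```text
(no output)
```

View pics/top0c.png

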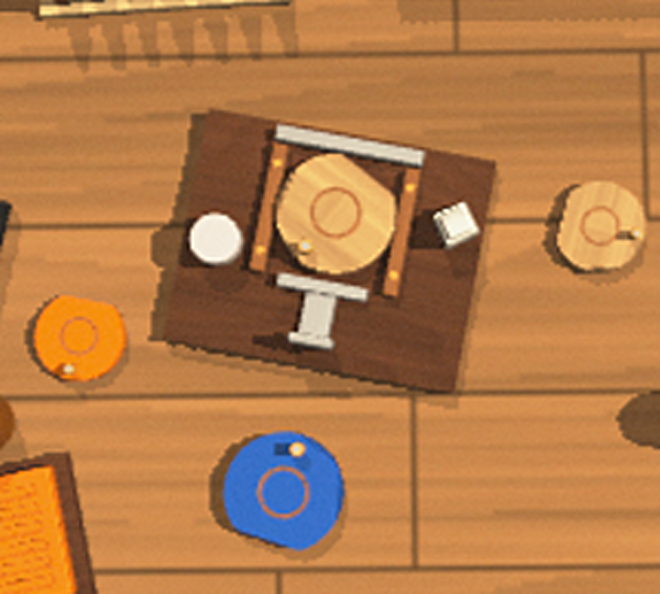

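View pics/scene0c.png

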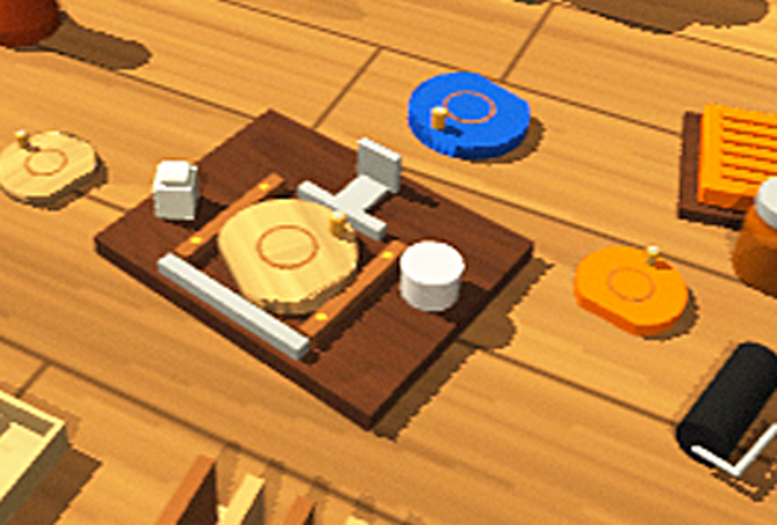

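Candidates for the block, in raw top pixels: natural wood in the jig (265,177), smaller natural wood disc (349,179), orange (183,215), blue (249,265). The one in the jig is neither blue nor orange and is the larger of the wooden ones, so I choose it. Next is a close crop to confirm this and get its angle.

```bash
python3 - <<'E'
from h import *
shot('top','top1',crop=(205,135,325,240),s=6)
shot('scene','scene1',crop=(225,195,380,310),s=5)
E
```

```text
(no output)
```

View pics/top1.png

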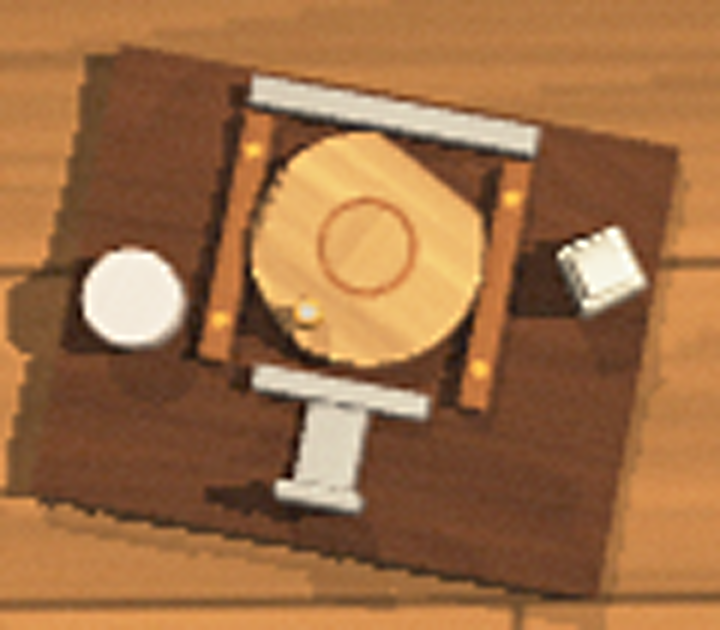

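View pics/scene1.png

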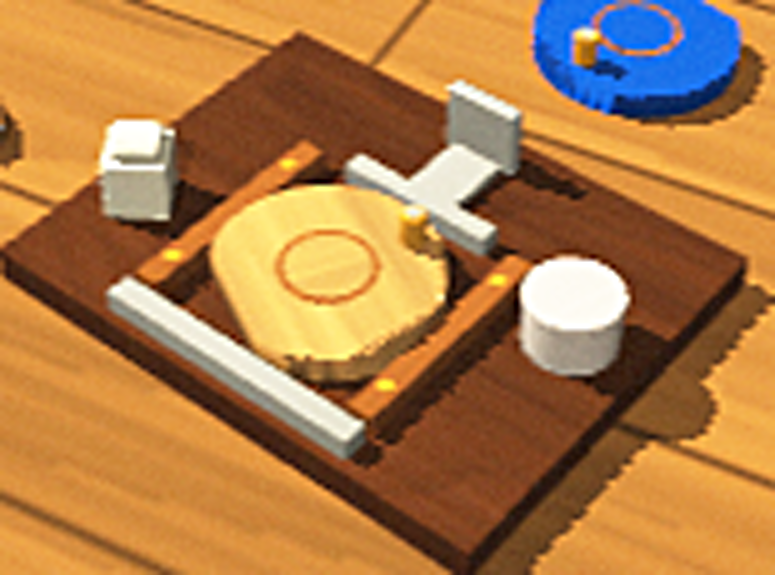

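```bash
cat > fit.py <<'E'
from h import *
from scipy.optimize import least_squares
J=[('top',(122,45),(90,150,20)),('top',(680,148),(90,-150,20)),('top',(598,597),(-150,-150,20)),('top',(37,495),(-150,150,20)),
('top',(253,75),(84,75,33)),('top',(541,128),(84,-75,33)),
('scene',(470,558),(90,150,20)),('scene',(5,252),(90,-150,20)),('scene',(300,35),(-150,-150,20)),('scene',(746,258),(-150,150,20))]
def raw(c,uv): 
    return (np.array(uv)+.5)/6-.5+[205,135] if c=='top' else (np.array(uv)+.5)/5-.5+[225,195]
def j2w(q,P): 
    P=np.array(P)/1000.;c,s=np.cos(q[2]),np.sin(q[2]); return np.array([q[0]+c*P[0]-s*P[1],q[1]+s*P[0]+c*P[1],P[2]])
f=lambda q:np.concatenate([w2p(c,j2w(q,P))-raw(c,uv) for c,uv,P in J])
r=least_squares(f,[.5,.03,-.17],loss='soft_l1');q=r.x
print('jig',q,np.degrees(q[2]));print(np.round(r.fun.reshape(-1,2),1).tolist())
def w2j(p): d=np.array(p[:2])-q[:2];c,s=np.cos(q[2]),np.sin(q[2]);return np.round(1000*np.array([c*d[0]+s*d[1],-s*d[0]+c*d[1]]),1)
for n,cam,uv,z in [('ring','top',(367,247),.038),('fl','top',(378,132),.038),('fl','top',(482,212),.038),('stud','top',(306,311),.058),
 ('ring','scene',(329,267),.038),('studtop','scene',(414,210),.058),('fl','scene',(213,262),.038),('fl','scene',(265,355),.038),
 ('jawtabtop','top',(319,492),.063),('jaw face','top',(343,383),.032)]:
    p=p2w(cam,raw(cam,uv),z);print(n,cam,p.round(4),w2j(p))
E
python3 fit.py
```

```text
jig [ 0.61269117  0.06128558 -0.19479625] -11.161002797650848
[[-0.5, -0.6], [0.3, -0.6], [0.1, 0.0], [-1.3, -0.8], [0.3, -0.3], [-0.4, -0.5], [0.3, -1.8], [-1.1, -1.2], [0.0, -1.7], [0.8, -0.8]]
ring top [0.6172 0.0605 0.038 ] [4.6 0.1]
fl top [0.6769 0.0545 0.038 ] [64.3  5.7]
fl top [0.6347 0.0012 0.038 ] [ 33.2 -54.7]
stud top [0.582  0.0905 0.058 ] [-35.8  22.7]
ring scene [0.6211 0.0617 0.038 ] [8.2 2. ]
studtop scene [0.5837 0.0894 0.058 ] [-33.9  21.9]
fl scene [0.6453 0.0094 0.038 ] [ 42.1 -44.6]
fl scene [0.6874 0.063  0.038 ] [72.9 16.2]
jawtabtop top [0.4902 0.084  0.063 ] [-124.6   -1.4]
jaw face top [0.5477 0.0737 0.032 ] [-66.2  -0.4]
```

The block is the wooden disc in the jig, centred at about jig (5,0) mm. Its flat spans top1 crop (378,132)–(482,212), with the stud at (306,311). It is turned about −28° to the jig, which disagrees with the stated 55° minimum. Even so, the stud and flat agree with each other, and the flat measures 68 mm against 66 stated. I'll push the stud along jig −y first, using one finger's outer face, and then along +x.

```bash
cat >> h.py <<'E'
Q=np.array([0.6127,0.0613,-0.1948])
def W(x,y,z): # jig mm -> world m
    c,s=np.cos(Q[2]),np.sin(Q[2]); return [Q[0]+(c*x-s*y)/1000,Q[1]+(s*x+c*y)/1000,z/1000]
def JG(p):
    d=np.array(p[:2])-Q[:2];c,s=np.cos(Q[2]),np.sin(Q[2]);return np.round(1000*np.array([c*d[0]+s*d[1],-s*d[0]+c*d[1]]),1)
def ori(deg): # tool x at jig angle deg
    a=(np.radians(deg)+Q[2])/2; return [np.cos(a),np.sin(a),0,0]
def st(m=''):
    s=env.read_state();c,sn=np.cos(Q[2]),np.sin(Q[2]);F=s['force']
    print(m,'t%.2f'%s['time'],'tcp',JG(s['tool_pos']),'z%.1f'%(1000*s['tool_pos'][2]),'Fjig',np.round([c*F[0]+sn*F[1],-sn*F[0]+c*F[1],F[2]],2),'w%.2f'%s['grip_width'],'j6 %.2f'%s['joint_pos'][5]);return s
E
python3 - <<'E'
from h import *
jaws.gripper_close()
for a in(90,-90): 
    j=ik(W(-35,50,150),ori(a)); print(a,j)
env.move_ptp(W(-35,52,150),ori(90)); st('hover')
print(env.tcp_to_tips)
r=env.line_to(W(-35,52,75),max_speed=.1,force_limit=8);st('down %s'%r)
shot('scene','s2',crop=(225,145,380,290),s=5); shot('top','t2',crop=(205,135,325,240),s=6)
E
```

```text
90 [ 1.07098923e-01  1.02850676e-01  1.85867116e+00 -4.44089210e-16
  1.18007081e+00 -1.26889740e+00]
-90 [ 1.07098923e-01  1.02850676e-01  1.85867116e+00 -4.44089210e-16
  1.18007081e+00  1.87269525e+00]
hover t4.05 tcp [-35.2  52.8] z150.3 Fjig [-0.28 -1.2   0.03] w0.00 j6 -1.27
0.025
down False t4.95 tcp [-34.4  52.2] z75.7 Fjig [-0.04 -0.53  0.58] w-0.00 j6 -1.27
```

View pics/s2.png

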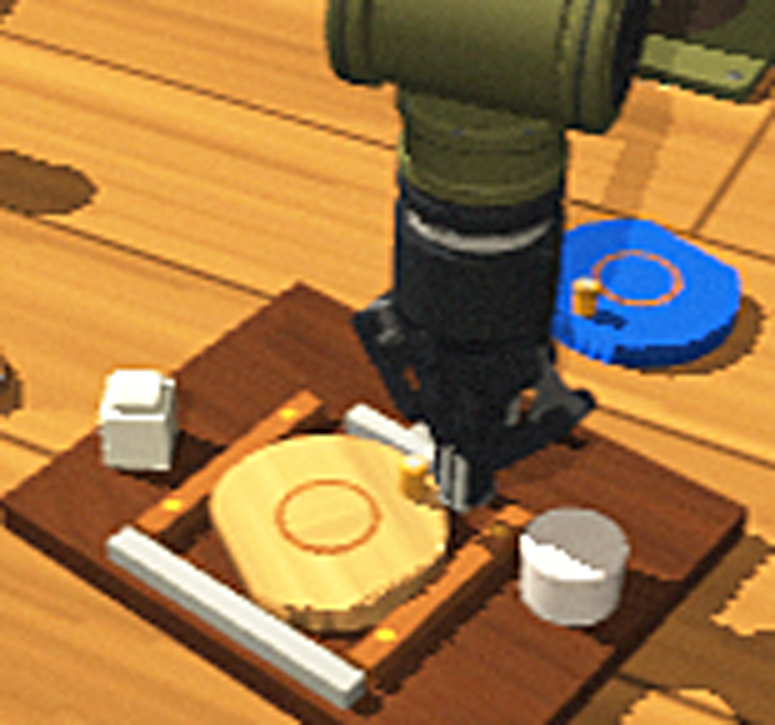

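View pics/t2.png

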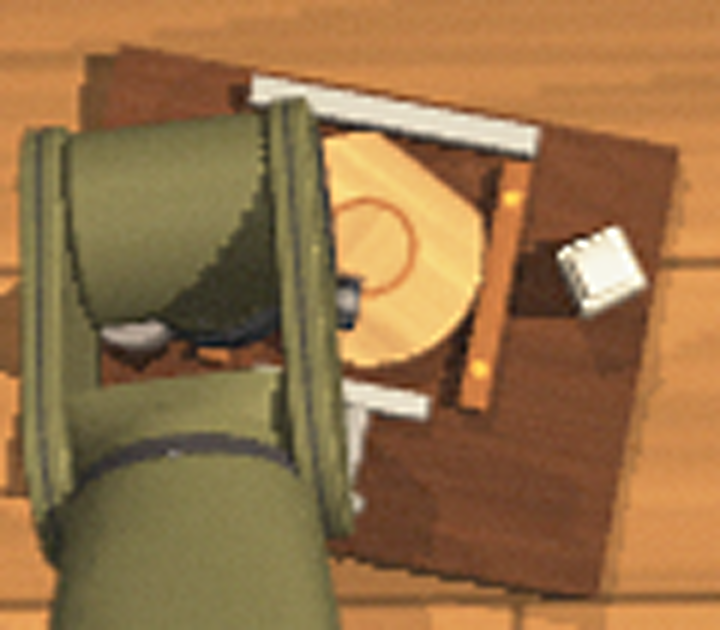

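The closed fingers are at crop (480,490) beside the stud (413,475), just above stud height, with nothing touched. Lowering and pushing along −y.

```bash
python3 - <<'E'
from h import *
print((w2p('scene',W(-35,52,50))-[225,145])*5)
r=env.line_to(W(-36,52,68),max_speed=.05,force_limit=6);st('down %s'%r)
r=env.line_to(W(-36,36,68),max_speed=.03,force_limit=5);st('p1 %s'%r)
shot('scene','s3',crop=(225,145,380,290),s=5)
r=env.line_to(W(-37,24,68),max_speed=.025,force_limit=5);st('p2 %s'%r)
shot('scene','s4',crop=(225,145,380,290),s=5)
E
python3 -c "
import cv2,numpy as np
a=cv2.imread('pics/s3.png');b=cv2.imread('pics/s4.png');cv2.imwrite('pics/s34.png',cv2.resize(np.hstack([a,b]),(800,374)))"
```

```text
[461.64577623 495.31675936]
down False t5.34 tcp [-36.4  51.9] z67.5 Fjig [-0.56  0.28 -0.21] w-0.00 j6 -1.27
p1 False t6.03 tcp [-35.9  35.8] z68.0 Fjig [-0.09 -0.95  0.47] w0.00 j6 -1.29
p2 False t6.71 tcp [-37.   23.8] z68.0 Fjig [-0.05  0.49  0.55] w-0.00 j6 -1.31
```

View pics/s4.png

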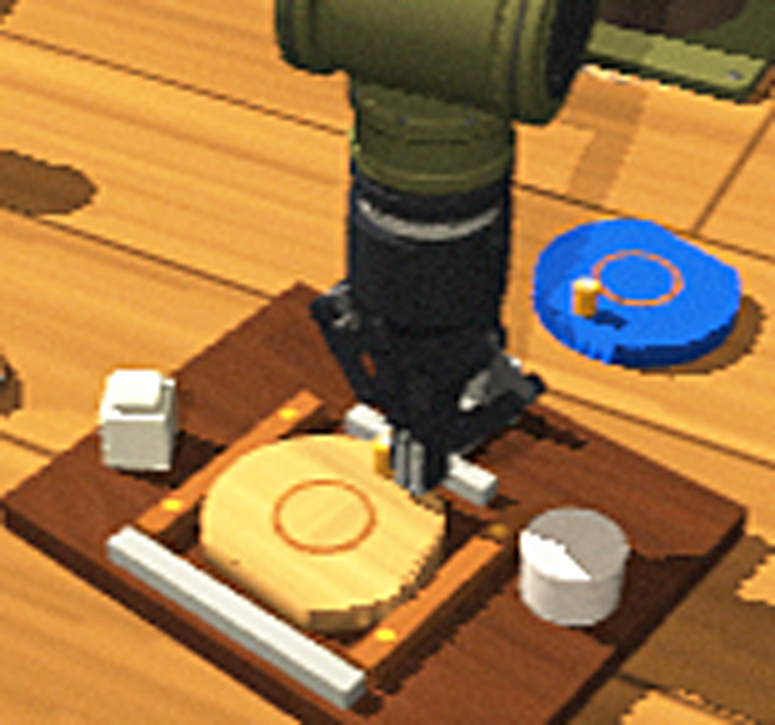

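The stud (380,460) has moved and the block is turning towards parallel. A few more mm, then back off and measure.

```bash
python3 - <<'E'
from h import *
r=env.line_to(W(-39,19.5,68),max_speed=.02,force_limit=5);st('p3 %s'%r)
env.line_to(W(-39,32,68),max_speed=.08)
env.line_to(W(-39,32,120),max_speed=.15)
env.move_ptp(W(-85,0,140),ori(0));st()
shot('scene','s5',crop=(225,195,380,310),s=5); shot('top','t5',crop=(205,135,325,240),s=6)
for c in('scene','top'):
  for l in('stud','flat_mid','block_center'):
    for d in models.tip_of(c,l)[:5]: 
      p=p2w(c,d['position'],.048 if l=='stud' else .029); 
      if abs(JG(p)).max()<90: print(c,l,round(d['confidence'],2),JG(p))
E
```

```text
p3 False t7.16 tcp [-39.   19.4] z68.0 Fjig [-1.16 -0.04 -0.1 ] w0.00 j6 -1.32
 t9.34 tcp [-85.3  -0.1] z139.3 Fjig [-0.12  0.42  0.87] w0.00 j6 0.24
scene stud 0.86 [-41.1  -2.1]
scene flat_mid 0.77 [64.1 -3.2]
scene block_center 0.76 [ 5.2 -3.7]
top stud 0.93 [-40.8   1. ]
top stud 0.63 [  0.2 -19.2]
top flat_mid 0.56 [ 52.2 -11.4]
top block_center 0.93 [2.7 9.3]
```

View pics/s5.png

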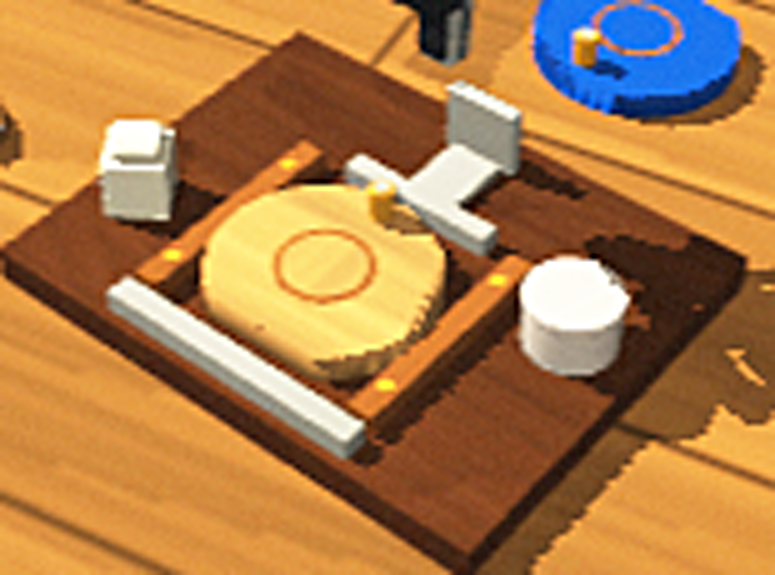

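View pics/t5.png

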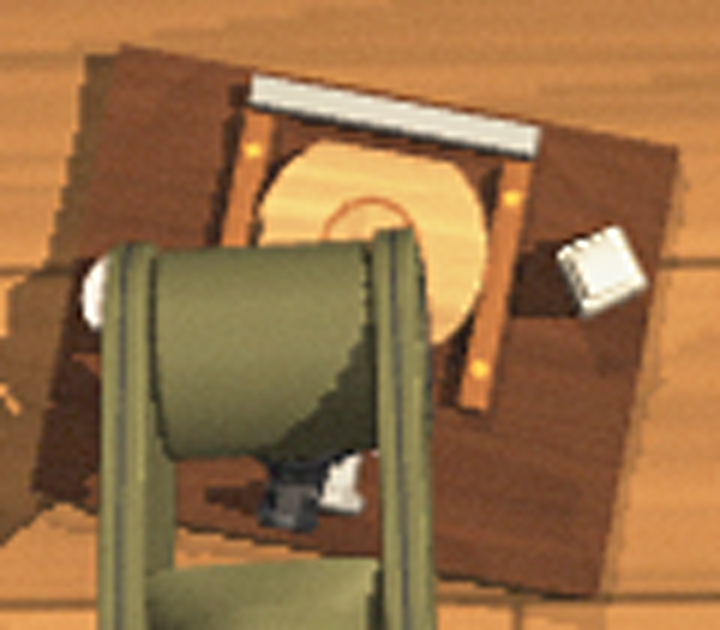

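The stud is at jig (−41, −1) and the flat is nearly parallel to the bar, so the angle is roughly 0°. Now pushing along +x with the finger's flat outer face.

```bash
python3 - <<'E'
from h import *
env.line_to(W(-73,-0.5,100),max_speed=.15)
r=env.line_to(W(-73,-0.5,68),max_speed=.06,force_limit=6);st('down %s'%r)
r=env.line_to(W(-53,-0.5,68),max_speed=.025,force_limit=4);st('x1 %s'%r)
r=env.line_to(W(-34,-0.5,68),max_speed=.006,force_limit=4.5);st('x2 %s'%r)
env.hold(.3);st('h')
env.hold(.3);st('h')
shot('scene','s6',crop=(225,195,380,310),s=5); shot('top','t6',crop=(205,135,325,240),s=6)
E
```

```text
down False t10.85 tcp [-73.   -0.5] z67.8 Fjig [-0.06  0.93 -1.01] w-0.00 j6 0.23
x1 False t11.80 tcp [-53.   -0.5] z67.9 Fjig [ 0.57  0.17 -0.06] w0.01 j6 0.23
x2 True t13.42 tcp [-45.5  -0.6] z67.2 Fjig [-0.46  0.27 -0.29] w0.00 j6 0.22
h t13.72 tcp [-46.1  -0.7] z66.6 Fjig [-0.37 -1.47  0.75] w0.00 j6 0.22
h t14.02 tcp [-46.   -0.7] z66.8 Fjig [-0.43  0.53  0.27] w-0.01 j6 0.22
```

View pics/s6.png

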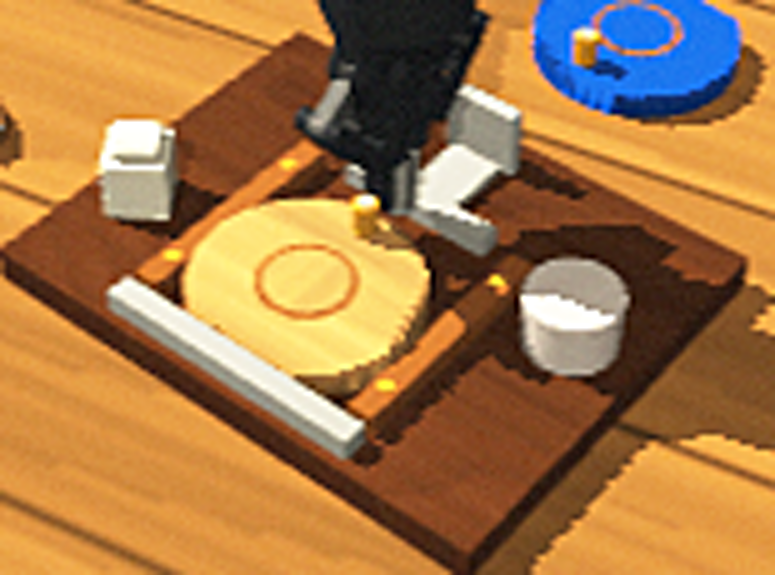

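View pics/t6.png

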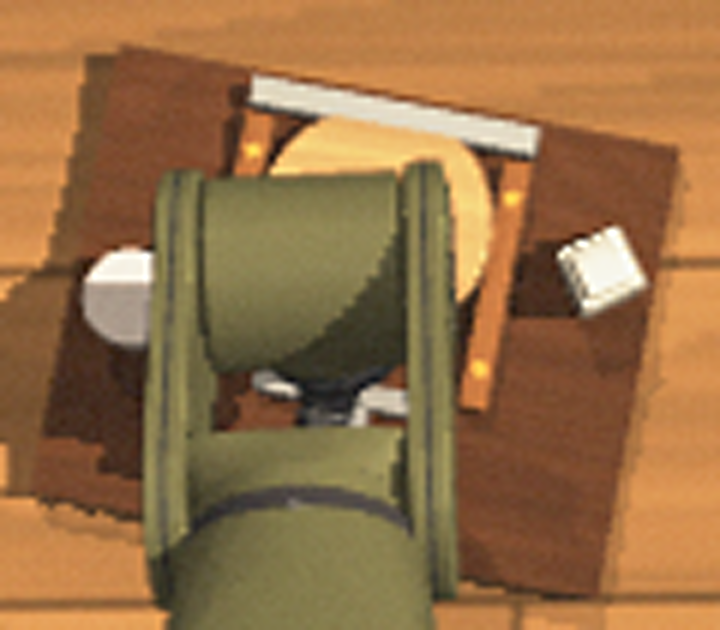

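The block is at or near the bar, with its near edge at crop (200,300). The stop relaxed back, so the force is now about 0. I'll press in small position steps and average the force.

```bash
cat >> h.py <<'E'
def favg(n=12,dt=.02):
    c,sn=np.cos(Q[2]),np.sin(Q[2]);L=[]
    for _ in range(n):
        env.hold(dt);F=env.read_state()['force'];L.append([c*F[0]+sn*F[1],-sn*F[0]+c*F[1],F[2]])
    return np.mean(L,0).round(2)
def press(x0,y,z,xmax,Fstop,step=.4):
    x=x0
    while x<xmax:
        x+=step; r=env.line_to(W(x,y,z),max_speed=.006,force_limit=8); f=favg(6)
        s=env.read_state(); print('cmd %.1f'%x,r,JG(s['tool_pos']),f,'t%.1f'%s['time'])
        if r or -f[0]>Fstop: break
    return x
E
python3 - <<'E'
from h import *
x=press(-46.4,-.5,68,-40,4.3)
env.hold(.4);print(favg());st()
E
```

```text
cmd -46.0 False [-46.   -0.5] [0.07 0.19 0.36] t14.6
cmd -45.6 False [-45.6  -0.5] [-0.26 -0.44 -0.21] t14.9
cmd -45.2 False [-45.3  -0.5] [0.17 0.36 0.09] t15.3
cmd -44.8 False [-45.1  -0.5] [-1.72  0.33  0.69] t15.6
cmd -44.4 False [-44.8  -0.5] [-4.55 -0.2   1.71] t16.0
[-5.41  0.07  2.08]
 t16.57 tcp [-44.8  -0.5] z67.8 Fjig [-4.7  -0.24  2.5 ] w0.00 j6 0.22
```

Pressing at about 5 N, held for about 0.6 s. Checking flushness before leaving.

```bash
python3 - <<'E'
from h import *
shot('scene','s7',crop=(240,230,330,300),s=8)
for l in('stud','flat_mid','block_center'):
    for d in models.tip_of('scene',l)[:5]: 
      p=p2w('scene',d['position'],.048 if l=='stud' else .029); 
      if abs(JG(p)).max()<90: print(l,round(d['confidence'],2),JG(p))
print(favg())
E
```

```text
stud 0.87 [-23.8   0.3]
flat_mid 0.77 [74.4 -4. ]
block_center 0.83 [10.4  1.5]
[-5.15  0.25  2.01]
```

View pics/s7.png

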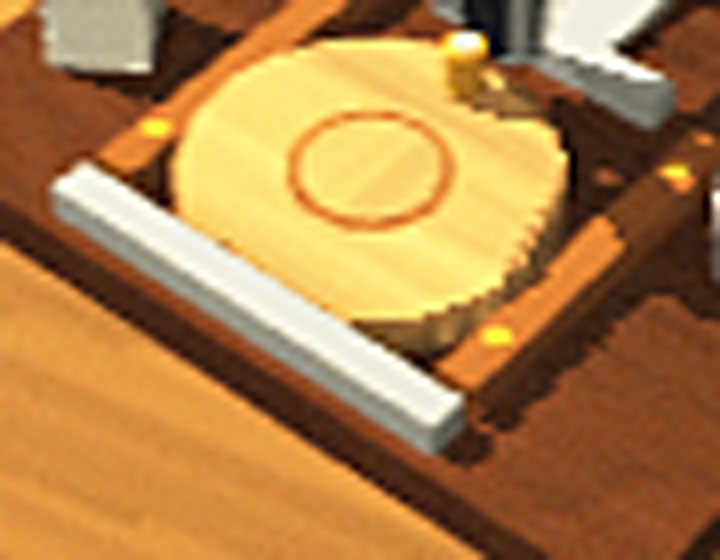

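The flat is flush and parallel along the bar, from crop (180,225) to (345,320). Now I retreat, go behind the jaw tab and slide it.

```bash
python3 - <<'E'
from h import *
env.line_to(W(-48,-.5,68),max_speed=.01)
env.line_to(W(-68,-.5,68),max_speed=.06)
env.line_to(W(-68,-.5,130),max_speed=.15)
env.line_to(W(-162,0,130),max_speed=.15)
r=env.line_to(W(-162,0,62),max_speed=.08,force_limit=8);st('down %s'%r)
shot('scene','s8',crop=(225,175,380,300),s=5)
E
```

```text
down False t20.31 tcp [-161.5    0.2] z62.6 Fjig [-0.31  0.01  0.94] w-0.00 j6 0.28
```

View pics/s8.png

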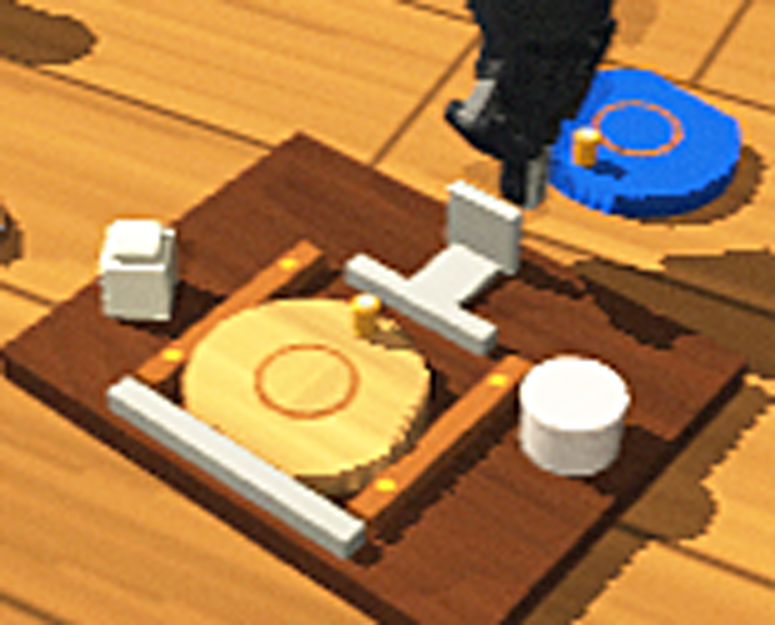

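The block has stayed home and the fingers at (530,190) are in line behind the tab (485,225). Sliding the jaw.

```bash
python3 - <<'E'
from h import *
r=env.line_to(W(-128,0,62),max_speed=.025,force_limit=9);st('slide %s'%r); print(favg())
if not r: x=press(-128,0,62,-110,7.8,.4)
env.hold(.3);print(favg());st()
shot('scene','s9',crop=(225,175,380,300),s=5)
E
```

```text
slide False t21.87 tcp [-1.281e+02 -1.000e-01] z61.9 Fjig [-3.39 -0.52  1.1 ] w0.00 j6 0.26
[-3.18 -0.31  0.61]
cmd -127.6 False [-127.8   -0. ] [-4.2  -0.17  1.1 ] t22.4
cmd -127.2 False [-127.3   -0. ] [-3.79 -0.41  0.48] t22.8
cmd -126.8 False [-126.9   -0. ] [-3.64 -0.77  0.01] t23.1
cmd -126.4 False [-126.4   -0. ] [-4.03 -0.73 -0.48] t23.5
cmd -126.0 False [-126.1   -0. ] [-3.98 -0.3  -0.96] t23.8
cmd -125.6 False [-125.6   -0. ] [-3.8  -0.5  -0.95] t24.2
cmd -125.2 False [-125.2   -0. ] [-3.62 -0.73 -1.45] t24.5
cmd -124.8 False [-124.8   -0. ] [-3.96 -1.36 -1.44] t24.9
cmd -124.4 False [-124.4   -0. ] [-3.79 -1.37 -1.76] t25.2
cmd -124.0 False [-124.   -0.] [-3.71 -1.08 -2.01] t25.6
cmd -123.6 False [-123.6   -0. ] [-3.73 -1.34 -1.66] t25.9
cmd -123.2 False [-123.2    0. ] [-3.67 -1.64 -2.08] t26.3
cmd -122.8 False [-122.8   -0. ] [-3.58 -1.39 -2.28] t26.6
cmd -122.4 False [-122.4   -0. ] [-3.57 -1.76 -2.52] t27.0
cmd -122.0 False [-122.   -0.] [-3.71 -1.38 -2.02] t27.3
cmd -121.6 False [-121.6    0. ] [-4.16 -1.27 -2.3 ] t27.7
cmd -121.2 False [-121.2    0. ] [-3.9  -1.63 -1.96] t28.0
cmd -120.8 False [-120.8    0. ] [-3.32 -1.25 -1.49] t28.4
cmd -120.4 False [-120.3    0. ] [-3.38 -1.35 -2.47] t28.7
cmd -120.0 False [-120.    0.] [-3.76 -1.25 -2.21] t29.1
cmd -119.6 False [-119.6    0. ] [-3.41 -1.33 -2.1 ] t29.4
cmd -119.2 False [-119.2    0. ] [-4.76 -1.27 -1.28] t29.8
cmd -118.8 False [-119.2    0. ] [-6.3  -1.15 -0.36] t30.1
cmd -118.4 False [-119.1    0. ] [-7.61 -1.46  1.09] t30.5
cmd -118.0 False [-119.1   -0. ] [-9.18 -1.35  2.64] t30.8
[-9.26 -1.36  2.64]
 t31.32 tcp [-119.1    0. ] z62.0 Fjig [-9.35 -1.54  2.39] w-0.00 j6 0.26
```

View pics/s9.png

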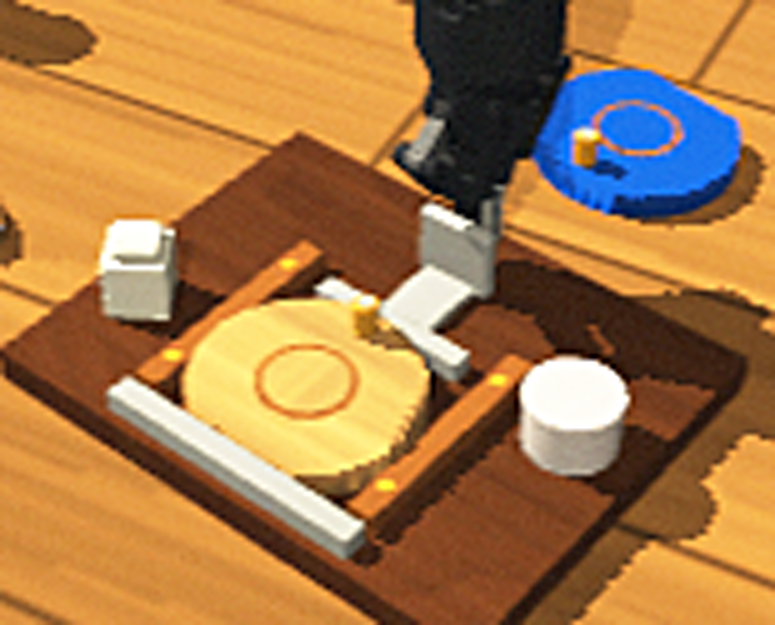

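The jaw met the block at tcp x −119, as predicted. The push is about 9 N, of which about 4 N is friction. Releasing slowly.

```bash
python3 - <<'E'
from h import *
env.line_to(W(-122,0,62),max_speed=.01);print(favg(6))
env.line_to(W(-150,0,62),max_speed=.08)
env.line_to(W(-160,0,180),max_speed=.15);env.move_ptp([.33,.3,.3],ori(0))
st();shot('scene','s10',crop=(225,175,380,300),s=5); shot('top','t10',crop=(205,135,325,240),s=6)
E
```

```text
[ 0.09 -0.15  0.45]
 t34.51 tcp [-323.3  178.9] z298.7 Fjig [-0.47 -0.35 -0.63] w-0.00 j6 0.81
```

View pics/s10.png

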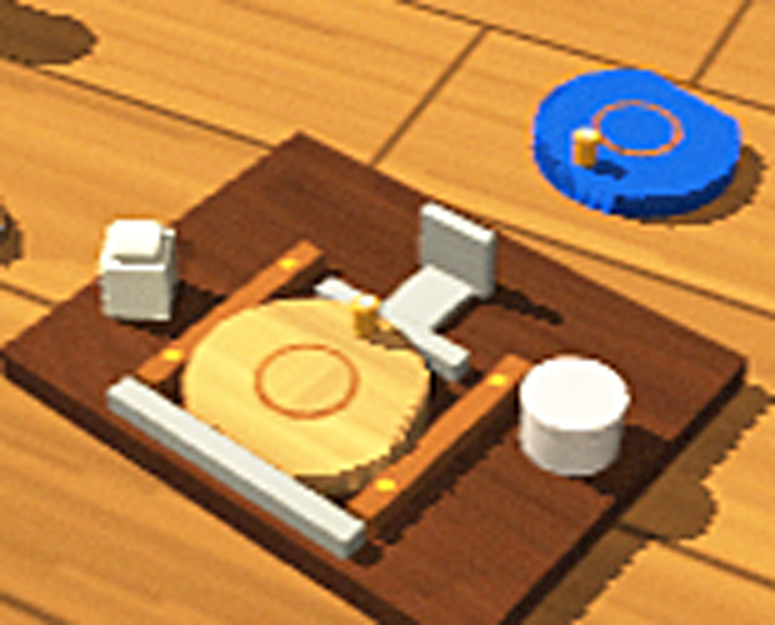

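View pics/t10.png

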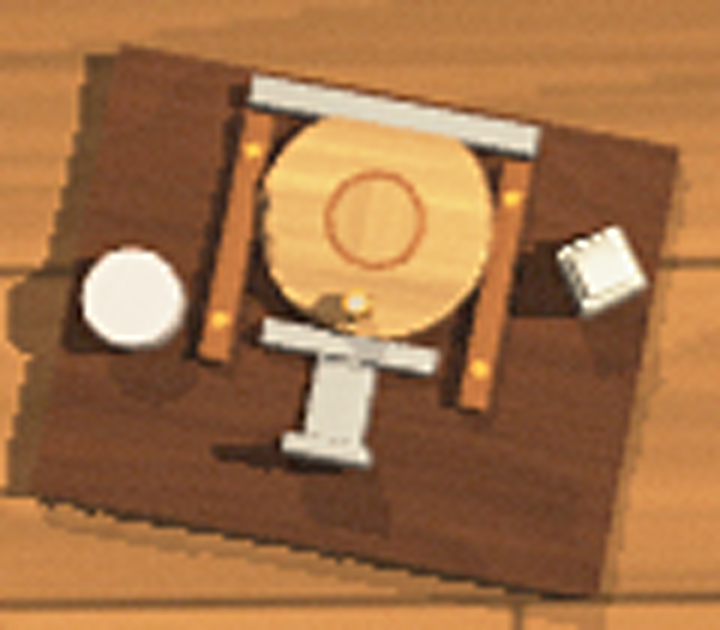

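The flat lies along the bar with no visible gap, the jaw face at (350,350) touches the round back, and tin and seal are where they were. Handing in.

```bash
python3 - <<'E'
from h import *
print(order.close_job())
E
```

```text
the job is handed in; nothing more can be done
None
```

The block is clamped with its flat against the bar, and the job was handed in at about 35 s of the 72 s allowed; the simulator reported no verdict.

- **Turning and pressing:** I pushed the stud sideways with one finger's flat face until the block was nearly aligned. Then I pushed it toward the bar and held it there at about 5 N for more than 0.5 s, with the jaw still open.
- **Clamping:** I slid the jaw up by its tab against about 3.7 N of friction. It met the block where predicted, and I pushed to about 9 N, which puts roughly 5.5 N on the bar. Then I backed the finger off slowly.

**Last checks:**
- After I let go, both cameras showed the flat flush on the bar and the jaw against the round back. The tin and seal had not moved.
- The robot was well clear of everything, and the wrist force was near zero.
- The squeeze left after release could not be measured directly. It should be close to the jaw's 4 N friction.

**What disagreed or failed:**
- The block started turned about −28°, not the stated 55° or more. The stud and the flat in the images agreed on this, so I went by the images.
- The first press, which used a force-limited stop, tripped early and relaxed back to about 0 N. I repeated it in small position steps.
- The networks' `flat_mid` and `block_center` positions were off by several mm to about 10 mm, so I relied on contact forces and the pictures instead.

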